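Get the lock-nut key out from behind the clutter

ROBOT

A 6-joint arm with a two-finger parallel gripper is mounted at the origin on the work surface. World frame = base frame: x ahead of the robot, y to its left, z up, the work surface at z = 0. Lengths are in m, angles in rad, forces in N, time in s.
With the tool pointing down it reaches from about 0.375 to 0.975 m from the base axis. Payload 3.8 kg.
Tool frame: the origin (TCP) lies midway between the tips of the shut fingers; the grasp point (between the pads) lies 19 mm behind it; x points along the fingers, y is the direction in which the jaws open and shut, and the axes are right-handed (so a half turn about x gives the same grasp; the last joint's range is limited). The gripper opens to 88 mm and grips with 3 to 60 N. Pads are 18 mm wide; open, the fingers measure 123 mm over their backs; the gripper's body (75 mm by 187 mm) begins 45 mm behind the grasp point.
Start: joints at [-1.379, 0.264, 1.604, -0, 1.274, -0.037], TCP at [0.153, -0.657, 0.239] pointing down, gripper open.
Joint ranges: [-2.63, 2.63], [-0.94, 2.18], [0.31, 2.57], [-1.31, 4.45], [0, 2.66], [-2.55, 2.55]. Speed limits (rad/s): [2.57, 2.57, 3.14, 3.14, 3.14, 3.14].

INTERFACE

Orientations are given as a rotation vector (axis times angle).
In Python, from cell import manip, inverse_kinematics, cams, order gives the robot as it stands. Calls block until the motion is done:
- manip.move_pose(position, orientation): joint-space move of the TCP to a pose.
- manip.move_linear(position, rate=0.15, rot=None): straight line of the TCP; rot=None keeps the orientation; rate is the mean speed in m/s.
- manip.set_joints(angles): joint-space move.
- manip.set_gripper(opening, force=None): finger opening in m; force is the grip in N (None keeps the last); returns when the fingers have stopped.
- manip.dwell(seconds).
- inverse_kinematics(position, orientation): joint angles nearest the present ones, or None.
- manip.state(): the state.
- cams.capture(name): name is "side" or "top"; returns a dict with "image" (480x640x3 uint8, blue, green, red), "z_map" (480x640 float32, m along the optical axis (not along the pixel's ray), 0 where there is no reading), "intrinsics" (3x3 intrinsics, pixels), "position" and "orientation" of the camera in the world. Camera axes: x right, y down, z forward; pixel columns grow to the right and rows downward; lengths in m; the calibration is good to about 2 mm. A picture is of the moment at which its call begins.
A pose or a line that the arm cannot do raises manip.IKError and nothing moves.
- order.close_job(): hands the job in, once; it reports no verdict.
The state is a dict: "clock": time; "joint_pos": joint angles; "joint_velocities": joint speeds; "tau": joint torques, N m; "tool_pos": TCP position; "tcp_rot": TCP orientation; "contact_force": force on the tool from outside, world axes, zero at the start; "moment": the same for the moment, N m; "gripper_width": finger opening in m.
Only numpy, scipy, OpenCV 4.12 (cv2) and the standard library are available. Lean on these libraries where they do the work, as an engineer would, in place of code of your own. Each camera call takes 0.05 s, during which the arm holds its last target. There are 200 camera calls.

TASK

The black adapter key on the gridded insert is hemmed in by the orange tire gauge, the blue tin and the green bottle: first move all three onto the black rubber mat, standing, without shifting the key, then stand the key upright in the open grey box. After that put the gauge, the tin and the bottle back, each standing in the middle of the disc of its own colour; knock nothing over and leave the glass ramekin where it is.

Things in the scene. Friction and masses are not known exactly. Their poses are not given: they have to be found in the camera images.
- key: Black steel adapter key, standing upright on the insert's plate (z = 6 mm) amid the three discs. 61 mm high: lower 36 mm a round barrel 26 mm in diameter, above it a hexagon, 25 mm over its corners and 21.7 mm over its flats (its faces look along the body's y axis and at 60 degree steps from it). 0.1 to 0.2 kg. Origin: centre of its underside, z axis up.
- gauge: Orange plastic pocket tire gauge, a square block 36 x 36 mm and 66 mm high, faces along the body's x and y, with a round black and brass nozzle 20 mm wide on top, 86 mm high in all. About 0.1 kg. It stands upright on the disc of its own colour at the start. Origin: centre of its underside, z axis up.
- tin: Blue round closed tin with steel rims, 46 mm in diameter, 66 mm high. 0.1 to 0.2 kg. It stands upright on the disc of its own colour at the start. Origin: centre of its underside, z axis up.
- bottle: Green round bottle, 44 mm in diameter up to 58 mm height, then a shoulder and a white cap 22 mm wide, 84 mm high in all. About 0.1 kg. It stands upright on the disc of its own colour at the start. Origin: centre of its underside, z axis up.
- gauge_disc: Round orange rubber disc, 62 mm across, 3 mm thick, fixed on the insert's plate (top z = 6 mm): home of the tire gauge. Origin: centre of its underside; upper face at z = 9 mm. The discs lie 52 mm from the key's start, one in front and one to each side, which is which varies. Their x axes point to the insert's back, where six chrome nuts, 33 mm high, the end two loose, stand in a row 108 mm behind the key.
- tin_disc: Round blue rubber disc, 62 mm across, 3 mm thick, fixed on the insert's plate (top z = 6 mm): home of the tin. Origin: centre of its underside; upper face at z = 9 mm. The discs lie 52 mm from the key's start, one in front and one to each side, which is which varies. Their x axes point to the insert's back, where six chrome nuts, 33 mm high, the end two loose, stand in a row 108 mm behind the key.
- bottle_disc: Round green rubber disc, 62 mm across, 3 mm thick, fixed on the insert's plate (top z = 6 mm): home of the bottle. Origin: centre of its underside; upper face at z = 9 mm. The discs lie 52 mm from the key's start, one in front and one to each side, which is which varies. Their x axes point to the insert's back, where six chrome nuts, 33 mm high, the end two loose, stand in a row 108 mm behind the key.
- mat: Flat black rubber mat fixed on the bench, 230 mm along its x, 120 mm along its y, 3 mm thick, the side area for the cleared things. Origin: centre of its underside.
- keybox: Open grey plastic box, fixed, 76 x 76 mm outside, 68 x 68 mm inside, 26 mm high, floor upper face 4 to 5 mm above the bench. Its lid with twist-lock latch lies flat beside it on its +x side, from 42 to 118 mm from the origin, at most 18 mm high. Origin: centre of the box's underside.
- ramekin: Clear glass ramekin, a round open dish 78 mm across the rim and 40 mm high, loose on the bench beyond the mat's +x end. A bystander, not to be touched. Origin: centre of its underside.
Mind the look-alikes: they are no part of the job. Of the things that look like the gauge, the middle-sized one is meant.

How it is judged:
On the way, in this order (a step that is already met when the one before it is completed fails the run):
1. the gauge, the tin and the bottle all stand on the mat, the key still in its place (x of gauge in the frame of mat between -0.115 and 0.115 m and y of gauge in the frame of mat between -0.06 and 0.06 m and z of each of gauge, tin, bottle in the frame of mat below 0.008 m and angle between each of gauge, tin, bottle's own z axis and vertical below 0.15 rad and linear speed of each of gauge, tin, bottle below 0.02 m/s and angular speed of each of gauge, tin, bottle below 0.2 rad/s and x of tin in the frame of mat between -0.115 and 0.115 m and y of tin in the frame of mat between -0.06 and 0.06 m and x of bottle in the frame of mat between -0.115 and 0.115 m and y of bottle in the frame of mat between -0.06 and 0.06 m and distance of key from where it was at the start of the episode below 0.02 m), for 0.2 s.
2. the key stands in the grey box while the three are still on the mat (x of key in the frame of keybox between -0.022 and 0.022 m and y of key in the frame of keybox between -0.022 and 0.022 m and z of key in the frame of keybox below 0.009 m and angle between key's own z axis and vertical below 0.12 rad and linear speed of each of key, gauge, tin, bottle below 0.02 m/s and angular speed of each of key, gauge, tin, bottle below 0.2 rad/s and x of gauge in the frame of mat between -0.115 and 0.115 m and y of gauge in the frame of mat between -0.06 and 0.06 m and z of each of gauge, tin, bottle in the frame of mat below 0.008 m and angle between each of gauge, tin, bottle's own z axis and vertical below 0.15 rad and x of tin in the frame of mat between -0.115 and 0.115 m and y of tin in the frame of mat between -0.06 and 0.06 m and x of bottle in the frame of mat between -0.115 and 0.115 m and y of bottle in the frame of mat between -0.06 and 0.06 m), for 0.2 s.
At the end, for the whole second after the job is handed in: Gauge, tin and bottle each stand at rest, upright (0.12 rad), within 13 mm of the centre of the disc of their own colour; the key stands upright (0.12 rad) on the grey box's floor, within 22 mm of its middle along each side; the ramekin is within 15 mm of its start (horizontal distance between gauge and gauge_disc below 0.013 m and z of gauge in the frame of gauge_disc below 0.007 m and angle between each of gauge, tin, bottle, key's own z axis and vertical below 0.12 rad and linear speed of each of gauge, tin, bottle, key below 0.02 m/s and angular speed of each of gauge, tin, bottle, key below 0.2 rad/s and horizontal distance between tin and tin_disc below 0.013 m and z of tin in the frame of tin_disc below 0.007 m and horizontal distance between bottle and bottle_disc below 0.013 m and z of bottle in the frame of bottle_disc below 0.007 m and x of key in the frame of keybox between -0.022 and 0.022 m and y of key in the frame of keybox between -0.022 and 0.022 m and z of key in the frame of keybox below 0.009 m and distance of ramekin from where it was at the start of the episode below 0.015 m); the robot touches nothing.
It fails at once if orange tire gauge knocked over (angle between gauge's own z axis and vertical above 0.7 rad).
It fails at once if blue tin knocked over (angle between tin's own z axis and vertical above 0.7 rad).
It fails at once if green bottle knocked over (angle between bottle's own z axis and vertical above 0.7 rad).
It fails at once if key knocked over (angle between key's own z axis and vertical above 0.7 rad).
It fails at once if glass ramekin disturbed (distance of ramekin from where it was at the start of the episode above 0.015 m).
It also fails if it takes over 144 s, if anything falls off the work surface, if the arm or the gripper's body presses on something with over 40 N, if the wrist force passes 120 N, or if a joint passes its speed limit or range.

## Working session

There is one attempt and no reset: what is moved stays moved. The work goes in short steps, each a Python script; the robot and the scene stay as the last script left them, time stands still between calls to the robot, and variables do not carry over. Pictures are saved under pics/ and viewed, about 12 in all and at most 16, crops included, and the job is handed in when it is done.

```bash
ls; mkdir -p pics
cat > h.py <<'E'
import numpy as np, cv2
from scipy.spatial.transform import Rotation as R
from cell import manip, inverse_kinematics, cams, order
def cap(n,save=None):
    c=cams.capture(n)
    if save: cv2.imwrite('pics/'+save,c['image'])
    np.savez('last_%s.npz'%n,**c)
    return c
def cloud(c):
    z=c['z_map']; K=c['intrinsics']; v,u=np.mgrid[0:480,0:640]
    P=np.stack([(u-K[0,2])*z/K[0,0],(v-K[1,2])*z/K[1,1],z],-1)
    o=np.array(c['orientation'])
    Rm=o if o.shape==(3,3) else (R.from_rotvec(o) if o.size==3 else R.from_quat(o)).as_matrix()
    return P@Rm.T+np.array(c['position'])
E
python3 - <<'E'
from h import *
for n in('top','side'):
    c=cap(n,n+'1.png'); print(n,c['position'],c['orientation'],c['intrinsics'].tolist())
    W=cloud(c); print(np.percentile(W[c['z_map']>0],[1,50,99],axis=0))
s=manip.state();print(s['clock'],s['tool_pos'],s['tcp_rot'])
E
```

```text
pics
top [0.41100384 0.01330776 0.95934368] [-2.1316096   2.14398967 -0.22830494] [[598.7873664644242, 0.0, 330.32013742416564], [0.0, 598.7873664644242, 250.82662309646412], [0.0, 0.0, 1.0]]
[[ 2.42892681e-01 -8.14758520e-01 -7.54171305e-01]
 [ 6.07744035e-01  1.91973315e-03  9.46875342e-04]
 [ 1.51583795e+00  7.57365213e-01  6.99814222e-02]]
side [0.18821258 0.53983921 0.65705693] [-0.77982992  2.56554419 -1.11855212] [[522.2898971972891, 0.0, 319.12836744951795], [0.0, 522.2898971972891, 253.7563444945285], [0.0, 0.0, 1.0]]
[[ 6.52889909e-02 -2.28184246e+00 -6.92663542e-01]
 [ 6.15506513e-01 -9.00755599e-02  1.38148903e-03]
 [ 1.83304195e+00  4.65956555e-01  3.17369133e-01]]
0.1 [ 0.15297309 -0.656796    0.23751982] [ 2.10096669  0.24351478 -2.10131994]
```

View pics/top1.png

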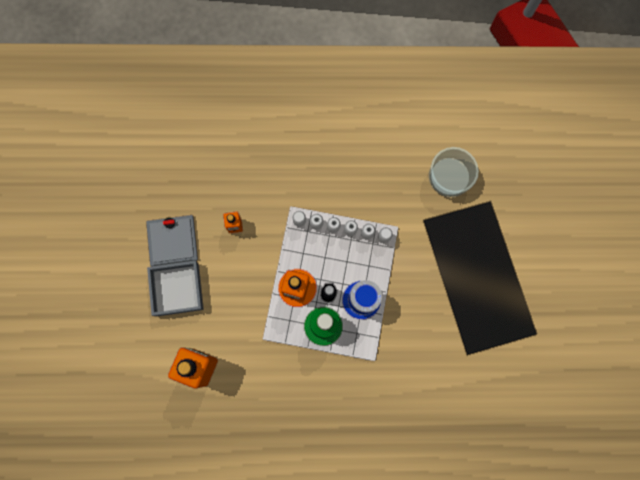

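View pics/side1.png

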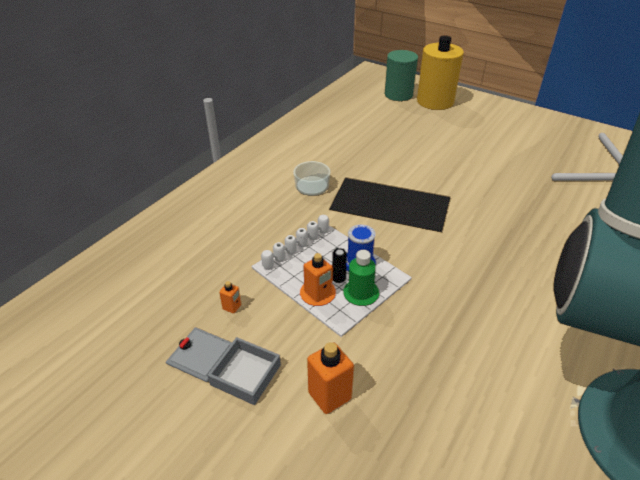

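Orange look-alikes in the top view: small at (232,221), large at (190,367), and the middle-sized one at (297,287), which stands on the orange disc. The last is the one meant. Next I'll measure everything and enlarge a crop to confirm it.

```bash
cat > meas.py <<'E'
from h import *
def blob(W,img,m,name,zr):
    mm=m&(W[...,2]>zr[0])&(W[...,2]<zr[1])
    n,l,s,c=cv2.connectedComponentsWithStats(mm.astype(np.uint8))
    for i in range(1,n):
        if s[i,4]>=12:
            p=W[l==i]; a,b=p[:,:2].min(0),p[:,:2].max(0)
            (cx,cy),(w,h),ang=cv2.minAreaRect((p[:,:2]*1000).astype(np.float32))
            print(name,'px',c[i].round(),'n',s[i,4],'mean',p.mean(0).round(4),'mid',((a+b)/2).round(4),'ext',(b-a).round(3),'rect',round(cx,1),round(cy,1),round(w,1),round(h,1),round(ang,1))
E
python3 - <<'E'
from meas import *
for n in('top','side'):
    d=dict(np.load('last_%s.npz'%n)); W=cloud(d); img=d['image']; hsv=cv2.cvtColor(img,cv2.COLOR_BGR2HSV); H,S,V=[hsv[...,i].astype(int) for i in range(3)]
    roi=(W[...,0]>.2)&(W[...,0]<.75)&(abs(W[...,1])<.5)
    print(n)
    for nm,m in(('orange',(H>3)&(H<14)&(S>200)),('blue',(H>105)&(H<130)&(S>150)),('green',(H>50)&(H<85)&(S>120))):
        blob(W,img,m&roi,nm+' disc',(.006,.013))
        blob(W,img,m&roi,nm+' body',(.04,.13))
    if n=='top':
        for z in((.028,.04),(.06,.0705),(.0705,.083),(.085,.1)): blob(W,img,roi,'any%s'%(z,),z)
        blob(W,img,roi&(V<60),'dark',(-.003,.008))
        blob(W,img,roi&(S<60)&(V>110),'white',(.0,.012))
        blob(W,img,roi&(S<80),'grey',(.013,.035))
i=cv2.imread('pics/top1.png')[195:375,140:410]; j=cv2.imread('pics/side1.png')[205:345,240:420]
a=cv2.resize(i,(800,533),interpolation=cv2.INTER_CUBIC); cv2.imwrite('pics/cropt.png',a)
cv2.imwrite('pics/crops.png',cv2.resize(j,None,fx=4,fy=4,interpolation=cv2.INTER_CUBIC))
E
```

```text
top
orange disc px [300. 294.] n 308 mean [0.5177 0.0343 0.0097] mid [0.5245 0.0387] ext [0.048 0.057] rect 523.5 39.1 57.8 46.6 85.3
orange body px [232. 220.] n 157 mean [0.6302 0.1386 0.0458] mid [0.6316 0.1395] ext [0.025 0.025] rect 631.4 140.3 23.5 24.1 9.8
orange body px [297. 284.] n 384 mean [0.5255 0.0376 0.0743] mid [0.526  0.0401] ext [0.039 0.042] rect 527.8 40.2 36.2 36.3 73.2
orange body px [195. 370.] n 660 mean [0.4013 0.1822 0.0823] mid [0.4055 0.1897] ext [0.055 0.056] rect 405.6 190.2 47.1 46.9 69.4
blue disc px [353. 305.] n 235 mean [ 0.4999 -0.0507  0.0098] mid [ 0.5074 -0.0614] ext [0.056 0.054] rect 502.4 -55.9 58.7 38.9 39.6
blue body px [366. 295.] n 355 mean [ 0.5079 -0.065   0.0766] mid [ 0.508  -0.0653] ext [0.032 0.03 ] rect 507.8 -65.2 30.3 31.2 44.2
green disc px [320. 332.] n 368 mean [0.4579 0.0018 0.0098] mid [ 0.4675 -0.0025] ext [0.057 0.057] rect 464.6 -0.9 57.9 51.2 63.5
green body px [324. 323.] n 467 mean [ 0.4683 -0.0032  0.0699] mid [ 0.4694 -0.0038] ext [0.042 0.043] rect 469.6 -3.5 42.9 42.6 74.9
any(0.028, 0.04) px [461. 159.] n 204 mean
[... 5767 characters left out ...]
[0.022 0.023] rect 630.0 145.9 21.2 21.4 9.8
orange body px [331. 377.] n 1297 mean [0.396  0.2062 0.0724] mid [0.4038 0.199 ] ext [0.056 0.049] rect 403.8 196.3 45.1 45.0 67.6
blue body px [361. 233.] n 169 mean [ 0.5078 -0.0624  0.0773] mid [ 0.5079 -0.063 ] ext [0.03  0.035] rect 508.1 -63.3 29.0 32.3 30.5
blue body px [359. 247.] n 203 mean [ 0.5016 -0.0465  0.0594] mid [ 0.5032 -0.0517] ext [0.037 0.027] rect 500.1 -48.6 40.6 16.0 29.5
green disc px [361. 297.] n 284 mean [0.462  0.0114 0.0106] mid [0.4673 0.0022] ext [0.058 0.057] rect 464.9 5.7 57.8 46.1 28.2
green body px [362. 274.] n 575 mean [0.4637 0.0106 0.0628] mid [0.4685 0.0016] ext [0.044 0.04 ] rect 467.6 3.6 41.3 38.1 20.1
```

View pics/cropt.png

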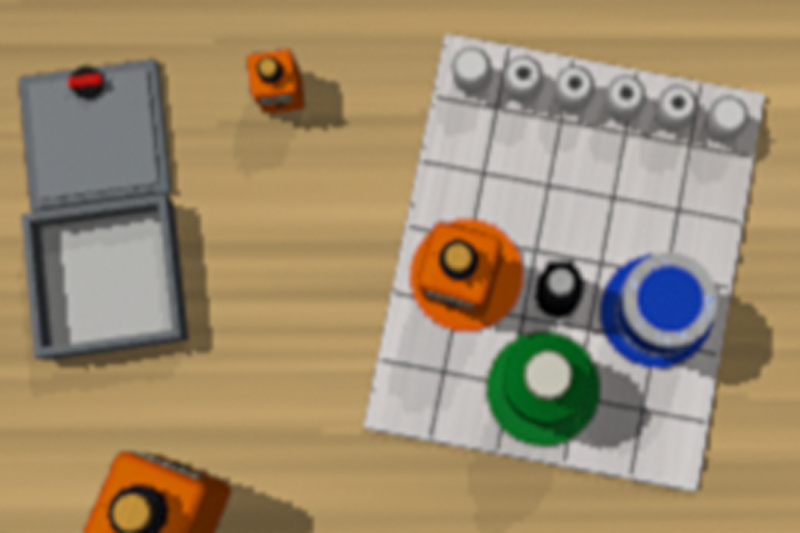

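View pics/crops.png

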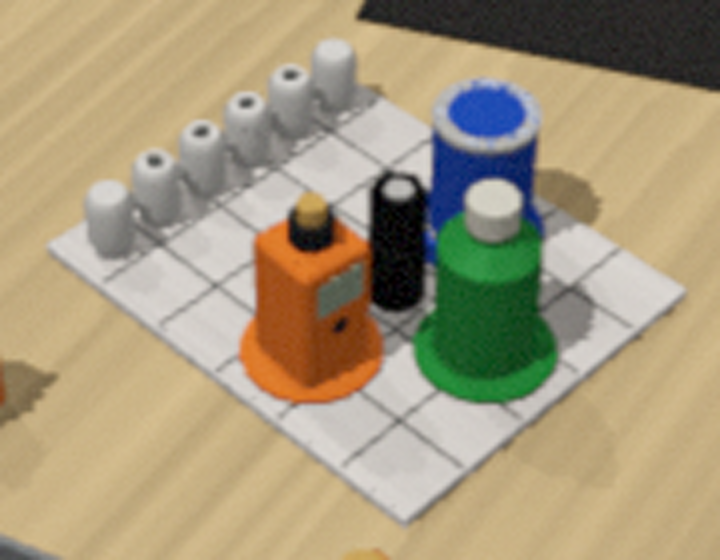

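The crops confirm the orange item on the orange disc at (297,287) as the gauge: its block is 36×36 mm, against 24 mm and 47 mm for the others. The tin, bottle and key also match their given sizes and heights. The nuts put the insert's yaw at about -10.9°. I'll move the bottle first.

```bash
cat >> h.py <<'E'
def rv(deg):
    t=np.radians(deg); c,s=np.cos(t),np.sin(t)
    return R.from_matrix(np.array([[0,c,s],[0,s,-c],[-1,0,0]])).as_rotvec()
def best(p,deg):
    o=[]
    for d in(deg,deg+180):
        q=inverse_kinematics(np.array(p,float),rv(d))
        if q is not None: o.append((abs(q[5]),d,q))
    assert o,(p,deg)
    return min(o,key=lambda t:t[0])
ZT=.19
def over(xy,deg,z=ZT):
    _,d,q=best([*xy,z],deg); manip.set_joints(q); return d
def pick(xy,deg,z,op=.07,force=25):
    manip.set_gripper(op); over(xy,deg)
    manip.move_linear([*xy,z+.03],rate=.2); manip.move_linear([*xy,z],rate=.06)
    manip.set_gripper(0,force); w=manip.state()
    manip.move_linear([*xy,z+.02],rate=.06); manip.move_linear([*xy,ZT],rate=.2)
    print('pick t',round(w['clock'],1),'w',round(w['gripper_width'],4),'->',round(manip.state()['gripper_width'],4),'F',np.round(manip.state()['contact_force'],1))
def place(xy,deg,z,op=.07):
    over(xy,deg)
    manip.move_linear([*xy,z+.03],rate=.2); manip.move_linear([*xy,z],rate=.04)
    f=manip.state()['contact_force']; manip.set_gripper(op); manip.dwell(.2)
    manip.move_linear([*xy,z+.06],rate=.12); manip.move_linear([*xy,ZT],rate=.25)
    print('place t',round(manip.state()['clock'],1),'F',np.round(f,1))
MC=np.array([.547,-.256]); MA=15.7; MX=np.array([np.cos(np.radians(MA)),np.sin(np.radians(MA))])
MATP={'gauge':MC-.073*MX,'tin':MC,'bottle':MC+.07*MX}
E
python3 - <<'E'
from h import *
for p in MATP.values(): print(p.round(3),best([*p,.031],MA+90)[1:])
print(best([.4696,-.0037,.036],79)[1:])
pick([.4696,-.0037],79.,.036)
place(MATP['bottle'],MA+90,.031)
cap('top','top2.png'); cap('side','side2.png')
E
```

```text
[ 0.477 -0.276] (285.7, array([-5.69640362e-01,  2.51164837e-01,  2.04450400e+00, -4.44089210e-16,
        8.45923815e-01,  7.27139272e-01]))
[ 0.547 -0.256] (285.7, array([-4.78968357e-01,  3.37336102e-01,  1.92847869e+00, -4.44089210e-16,
        8.75777863e-01,  8.17811278e-01]))
[ 0.614 -0.237] (285.7, array([-4.06063677e-01,  4.24254099e-01,  1.80404131e+00, -4.44089210e-16,
        9.13297239e-01,  8.90715957e-01]))
(79, array([-6.09259628e-02,  1.04746876e-01,  2.21062329e+00, -4.44089210e-16,
        8.26222492e-01, -1.43973607e+00]))
pick t 5.1 w 0.0433 -> 0.0434 F [-0.1 -0.2 -1.2]
place t 12.0 F [-0.  -0.1 -1.4]
```

View pics/side2.png

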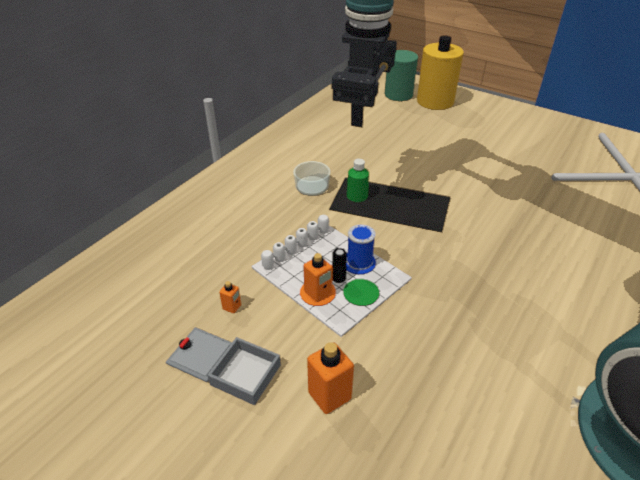

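The bottle stands on the mat at (358,182), its green disc is empty at (362,292), and the key hasn't moved. The tin and then the gauge come next.

Run:
```python
from h import *
pick([.5082,-.0651],-10.9,.036); place(MATP['tin'],MA+90,.031)
pick([.5271,.0403],-16.4,.036); place(MATP['gauge'],MA+90,.031)
over([.45,-.38],MA+90,.25)
cap('top','top3.png'); cap('side','side3.png')
from meas import *
for n in('top','side'):
    d=dict(np.load('last_%s.npz'%n)); W=cloud(d); hsv=cv2.cvtColor(d['image'],cv2.COLOR_BGR2HSV); H,S,V=[hsv[...,i].astype(int) for i in range(3)]
    roi=(W[...,0]>.2)&(W[...,0]<.75)&(W[...,1]<.1)&(W[...,1]>-.35); ins=roi&(W[...,1]>-.11); mt=roi&~ins
    print(n)
    for nm,m in(('orange',(H>3)&(H<14)&(S>200)),('blue',(H>105)&(H<130)&(S>150)),('green',(H>50)&(H<85)&(S>120))):
        blob(W,0,m&ins,nm+' disc',(.006,.015))
    blob(W,0,ins,'key',(.06,.075)); blob(W,0,mt,'gauge/bottle top',(.075,.095)); blob(W,0,mt,'tin',(.06,.0745))
a=cv2.imread('pics/top3.png')[130:370,130:550]; cv2.imwrite('pics/t3.png',cv2.resize(a,None,fx=1.9,fy=1.9))
```

```text
pick t 15.1 w 0.0444 -> 0.0444 F [ 0.3 -0.2 -1.5]
place t 20.9 F [ 0.2  0.4 -0.9]
pick t 24.2 w 0.0359 -> 0.0359 F [ 0.   0.3 -1.2]
place t 30.5 F [-0.2 -0.2 -1.3]
top
orange disc px [283. 280.] n 43 mean [0.54   0.0615 0.0092] mid [0.5391 0.0579] ext [0.033 0.019] rect 540.6 60.6 7.5 38.0 62.3
orange disc px [307. 287.] n 105 mean [0.5296 0.0225 0.0101] mid [0.5287 0.0283] ext [0.057 0.037] rect 528.4 27.9 36.0 56.5 88.5
blue disc px [361. 300.] n 1066 mean [ 0.5083 -0.0633  0.0099] mid [ 0.5083 -0.0634] ext [0.058 0.058] rect 508.3 -63.3 57.8 58.0 89.2
green disc px [323. 326.] n 1094 mean [ 0.4673 -0.0025  0.01  ] mid [ 0.4675 -0.0025] ext [0.057 0.057] rect 467.5 -2.4 56.9 56.6 89.1
key px [329. 290.] n 189 mean [ 0.5176 -0.0107  0.0677] mid [ 0.5177 -0.0108] ext [0.021 0.024] rect 517.7 -10.8 20.9 24.1 0.1
gauge/bottle top px [479. 223.] n 187 mean [ 0.6153 -0.2366  0.0869] mid [ 0.6156 -0.2375] ext [0.021 0.021] rect 615.9 -237.3 21.0 20.6 21.5
gauge/bottle top px [509. 314.] n 156 mean [ 0.4786 -0.275   0.0845] mid [ 0.4788 -0.2769] ext [0.018 0.021] rect 478.7 -276.9 20.5 18.
[... 886 characters left out ...]
 rect 516.3 -7.9 23.4 23.3 32.0
gauge/bottle top px [359. 164.] n 106 mean [ 0.6135 -0.2321  0.0851] mid [ 0.6152 -0.2344] ext [0.021 0.022] rect 614.8 -234.4 20.8 20.4 17.4
gauge/bottle top px [431. 177.] n 92 mean [ 0.4772 -0.2713  0.0839] mid [ 0.4785 -0.2734] ext [0.02  0.019] rect 477.9 -272.6 18.4 18.3 20.1
tin px [358. 173.] n 204 mean [ 0.6112 -0.2276  0.0662] mid [ 0.6156 -0.2332] ext [0.044 0.043] rect 613.5 -231.7 42.3 36.5 28.4
tin px [393. 177.] n 348 mean [ 0.5464 -0.2507  0.0694] mid [ 0.5483 -0.255 ] ext [0.047 0.048] rect 548.3 -255.2 46.7 48.1 5.3
tin px [429. 185.] n 223 mean [ 0.4757 -0.2661  0.0683] mid [ 0.478  -0.2727] ext [0.043 0.039] rect 477.9 -272.2 36.4 37.4 13.3
```

View pics/t3.png

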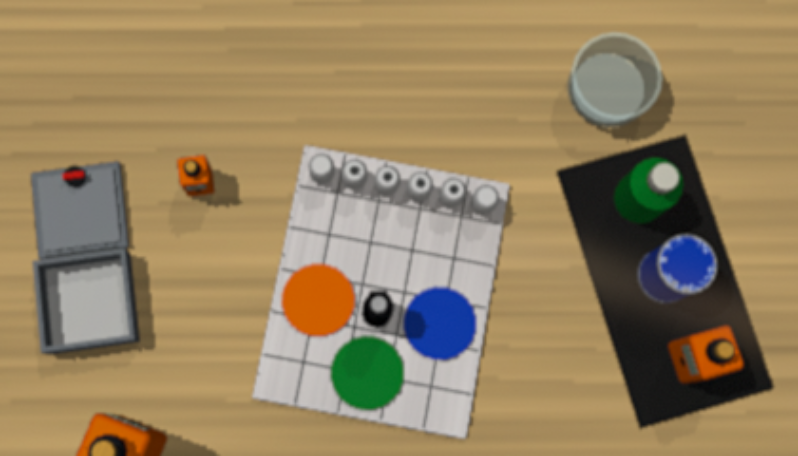

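All three stand on the mat (bottle, tin and gauge in the crop at (650,185), (680,270) and (710,352)), and the key is still at its start. Each object reads within 2 mm of where I placed it. Next is the key.

Run:
```python
from h import *
pick([.517,-.0107],0.,.006+.026,op=.05)
place([.5285,.2305],7.6,.0045+.026+.001,op=.042)
over([.40,.0],0.,.25)
cap('top'); cap('side','side4.png')
from meas import *
for n in('top','side'):
    d=dict(np.load('last_%s.npz'%n)); W=cloud(d); V=d['image'].max(-1)
    b=(abs(W[...,0]-.53)<.06)&(abs(W[...,1]-.23)<.06)
    print(n); blob(W,0,b,'key',(.05,.08)); blob(W,0,b,'rim',(.021,.031))
    r=(abs(W[...,0]-.547)<.15)&(abs(W[...,1]+.256)<.1); blob(W,0,r,'gauge/bottle top',(.075,.095))
a=cv2.resize(cv2.imread('pics/side4.png')[150:430,150:480],None,fx=2,fy=2); cv2.imwrite('pics/s4.png',a)
```

```text
pick t 35.0 w 0.0245 -> 0.0245 F [ 0.1 -0.6 -2.4]
place t 40.8 F [ 0.2  0.5 -1.3]
top
key px [168. 283.] n 226 mean [0.5288 0.229  0.0643] mid [0.5294 0.2301] ext [0.023 0.024] rect 529.4 230.1 23.5 21.5 37.9
rim px [173. 287.] n 596 mean [0.5278 0.2304 0.0262] mid [0.5282 0.2297] ext [0.086 0.084] rect 528.1 230.1 76.9 77.0 8.1
rim px [179. 292.] n 16 mean [0.5212 0.2222 0.0253] mid [0.522  0.2231] ext [0.01 0.01] rect 521.2 222.3 2.4 14.5 45.7
gauge/bottle top px [479. 223.] n 189 mean [ 0.6154 -0.2366  0.0867] mid [ 0.6161 -0.2374] ext [0.021 0.021] rect 616.0 -237.5 21.0 21.1 3.2
gauge/bottle top px [509. 314.] n 154 mean [ 0.4785 -0.2752  0.0844] mid [ 0.4788 -0.2771] ext [0.018 0.021] rect 478.8 -277.1 18.0 20.5 0.4
side
key px [241. 351.] n 296 mean [0.5264 0.2347 0.0632] mid [0.5286 0.2326] ext [0.024 0.025] rect 528.4 232.6 22.3 24.7 67.8
rim px [244. 368.] n 802 mean [0.525  0.2353 0.0263] mid [0.527  0.2321] ext [0.086 0.086] rect 527.4 232.3 77.4 78.0 8.3
rim px [244. 370.] n 75 mean [0.5215 0.2391 0.0261] mid [0.5256 0.2358] ext [0.021 0.02 ] rect 522.9 238.3 25.0 11.8 45.1
gauge/bottle top px [359. 164.] n 110 mean [ 0.6136 -0.2323  0.085 ] mid [ 0.6143 -0.2348] ext [0.021 0.023] rect 615.5 -235.6 20.6 22.3 26.1
gauge/bottle top px [428. 177.] n 30 mean [ 0.4823 -0.2688  0.0829] mid [ 0.4831 -0.27  ] ext [0.011 0.011] rect 483.7 -270.0 5.7 13.2 33.6
```

View pics/s4.png

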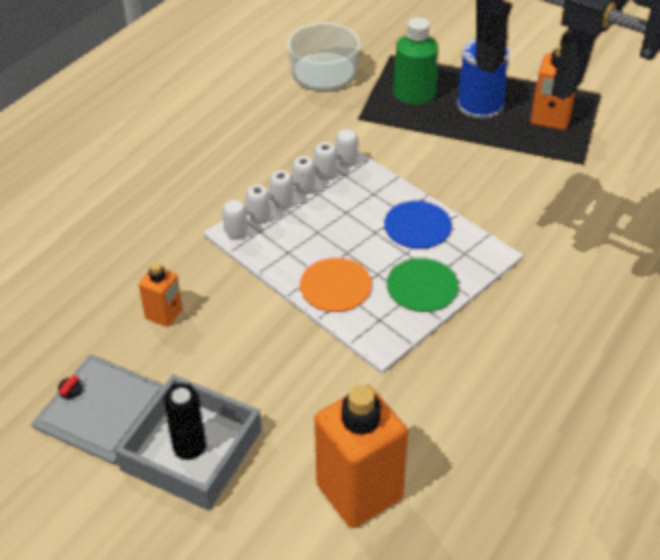

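The key stands upright in the box, about 1 mm from the rim's centre in both views; in the crop it is at (185,420). All three discs are now clear, so the objects go back.

Run:
```python
from h import *
for n,xy,a in(('gauge',[.5267,.0400],-10.9),('tin',[.5068,-.0630],-10.9),('bottle',[.4660,-.0020],79.)):
    pick(MATP[n],MA+90,.031); place(xy,a,.037)
over([.45,-.38],MA+90,.25); manip.dwell(.5)
cap('top','top5.png'); cap('side','side5.png')
from meas import *
for n in('top','side'):
    d=dict(np.load('last_%s.npz'%n)); W=cloud(d)
    ins=(abs(W[...,0]-.52)<.1)&(W[...,1]>-.11)&(W[...,1]<.1)
    print(n); blob(W,0,ins,'gauge/bottle top',(.085,.1)); blob(W,0,ins,'tin',(.0705,.083))
a=cv2.imread('pics/top5.png')[130:370,130:550]; cv2.imwrite('pics/t5.png',cv2.resize(a,None,fx=1.9,fy=1.9))
cv2.imwrite('pics/s5.png',cv2.resize(cv2.imread('pics/side5.png')[150:430,150:480],None,fx=2,fy=2))
```

```text
pick t 45.7 w 0.0355 -> 0.0359 F [ 0.5  0.9 -1.1]
place t 52.0 F [-2.5 -0.2  5.4]
pick t 55.3 w 0.0443 -> 0.0442 F [-0.7 -0.5 -1.3]
place t 61.0 F [-3.9  1.1  5.5]
pick t 64.0 w 0.0432 -> 0.0432 F [-0.8  0.3 -1.4]
place t 71.0 F [-4.8 -0.6  7.6]
top
gauge/bottle top px [295. 282.] n 139 mean [0.5265 0.0397 0.0913] mid [0.527  0.0396] ext [0.018 0.018] rect 527.0 39.6 18.0 17.6 0.6
gauge/bottle top px [324. 324.] n 178 mean [ 0.4647 -0.0031  0.0938] mid [ 0.4652 -0.0032] ext [0.02  0.022] rect 464.5 -3.2 20.3 20.3 44.9
tin px [295. 284.] n 432 mean [0.5263 0.0398 0.0753] mid [0.5275 0.0399] ext [0.039 0.039] rect 527.2 40.0 36.0 36.8 79.4
tin px [365. 296.] n 783 mean [ 0.5072 -0.0631  0.0762] mid [ 0.5073 -0.0632] ext [0.045 0.046] rect 507.4 -63.1 45.1 46.1 44.2
tin px [324. 325.] n 292 mean [ 0.4646 -0.003   0.073 ] mid [ 0.4652 -0.0028] ext [0.038 0.038] rect 465.2 -2.8 38.3 38.2 89.9
side
gauge/bottle top px [366. 257.] n 157 mean [0.4634 0.0013 0.0926] mid [ 0.464  -0.0014] ext [0.022 0.024] rect 464.3 -0.7 22.6 21.6 70.0
gauge/bottle top px [318. 259.] n 114 mean [0.525  0.0445 0.0912] mid [0.5262 0.0426] ext [0.019 0.019] rect 525.4 43.8 19.1 17.0 33.8
tin px [361. 235.] n 450 mean [ 0.5055 -0.0589  0.0765] mid [ 0.5065 -0.0606] ext [0.046 0.048] rect 506.6 -60.2 47.4 46.3 82.6
tin px [318. 268.] n 294 mean [0.522  0.0484 0.0759] mid [0.5256 0.0436] ext [0.039 0.038] rect 525.9 42.6 36.6 36.0 79.5
tin px [365. 268.] n 228 mean [0.4613 0.0053 0.0741] mid [0.4635 0.0006] ext [0.038 0.037] rect 463.5 2.4 40.1 29.9 29.1
```

View pics/t5.png

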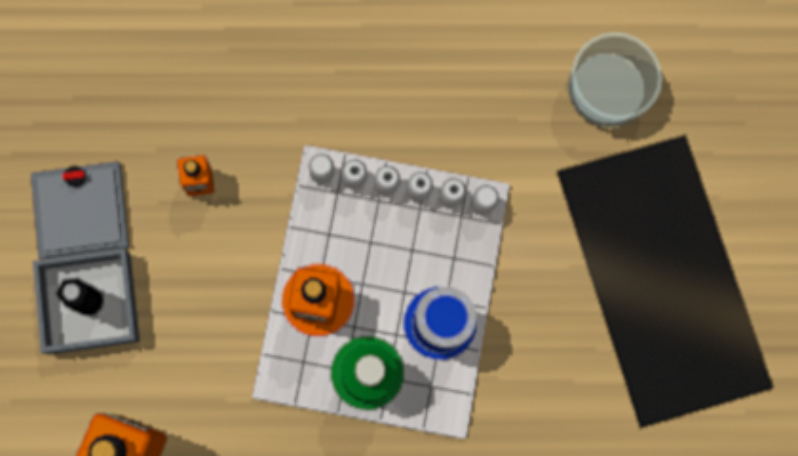

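View pics/s5.png

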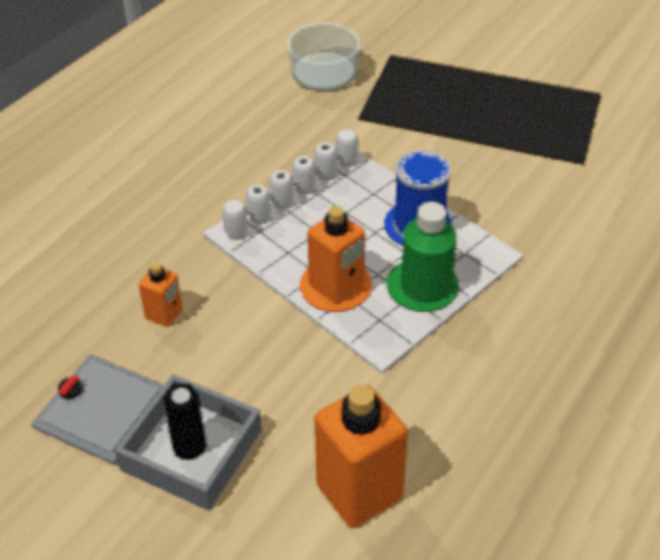

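Everything stands. Top-view offsets from the measured discs are about 1 mm or less for the gauge and tin, and about 2.5 mm for the bottle, all inside the 13 mm tolerance. The key and ramekin have stayed put and the arm is clear, so I'm handing in.

```bash
python3 -c "
from h import *
order.close_job(); print(manip.state()['clock'])"
```

```text
the job is handed in; nothing more can be done
the job is handed in; nothing more can be done
```

The job is done and handed in, at about 72 s on the robot's clock. I moved the bottle, tin and gauge to the mat, stood the key in the grey box, then put all three back on their own discs. `order.close_job()` gives no verdict, so the result rests on my last camera checks:

| Thing | Last check |
|---|---|
| Gauge, tin, bottle | all upright; gauge and tin about 1 mm from their disc centres, bottle about 2.5 mm (limit 13 mm) |
| Key | upright in the box, about 1 mm from its middle (measured just after placing, looks the same in the final pictures) |
| Ramekin | by eye in the pictures, has not moved |
| Nuts and look-alikes | by eye in the pictures, not disturbed |

- **Camera disagreement:** the two cameras differed by about 3 mm in y. I corrected for this by comparing each one with where the robot had set things down.
- **Placing force:** the wrist force read 5–8 N upward when setting the three things back on their discs, so they touched down slightly early. Nothing tipped.

No check failed.

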